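Fetch the nozzle tip from under the valve stand with the reacher

ROBOT

A 7-joint arm with a two-finger parallel gripper is mounted at the origin on the work surface. World frame = base frame: x ahead of the robot, y to its left, z up, the work surface at z = 0. Lengths are in m, angles in rad, forces in N, time in s.
With the tool pointing down it reaches from about 0.35 to 0.9 m from the base axis. Payload 8.1 kg.
Tool frame: the origin (TCP) lies on the centre line of the jaws, within the pads' length; the fingertips stand 14 mm ahead of it and the grasp point (between the pads) lies 5 mm behind it (arm.tip_reach is the distance from the TCP to the fingertips, in m); z points along the fingers, y is the direction in which the jaws open and shut (so a half turn about z gives the same grasp; the last joint's range is limited). The gripper opens to 92 mm and grips with 3 to 60 N. Pads are 19 mm wide; open, the fingers measure 130 mm over their backs; the gripper's body (75 mm by 190 mm) begins 47 mm behind the grasp point.
Start: joints at [-1.213, 0.434, 0.025, 1.573, -0.012, 1.134, -0.075], TCP at [0.278, 0.56, 0.217] pointing down, gripper open.
Joint ranges: [-2.62, 2.62], [-0.44, 2.09], [-1.27, 1.32], [0.08, 2.57], [-1.32, 4.46], [0.12, 2], [-2.74, 2.74]. Speed limits (rad/s): [2.22, 2.22, 3.01, 3.01, 3.14, 3.14, 3.14].

INTERFACE

Orientations are given as a rotation vector (axis times angle).
In Python, from cell import sensors, vision, arm, nets gives the robot as it stands.
- The arm moves only by the shell command python3 -m handwheel 'ROWS' [FORCE]. ROWS is JSON, a list of rows, each an object of numbers: "tx", "ty", "tz": the shift along the tool's x, y, z in cm; "wx", "wy", "wz": the turn, a rotation vector about the tool's x, y, z in degrees; "claw": the opening, from 0 (shut) to 1 (fully open). A call has 1 to 12 rows; each row is the pose to reach, as a shift and turn from the pose commanded when the call began, along the tool's axes at that moment; what a row does not reach only later rows make up. A row lasts 1/12 s, in which the tool goes at most 41.7 mm and 7.16 degrees, less where a joint would pass 70% of its speed; a pose out of reach is approached as far as the arm can. A call with a gripper value outside its range is refused whole. The fingers move at their own pace and stop on an object; FORCE is the grip in N (left out, the last holds). Time passes only in rows, so rows that repeat a pose let the fingers close. It gives the time, the measured TCP pose, the force and the opening at its end, in the units of the state.
- sensors.observe(): the state, without advancing time (a new reading comes with each control period).
- vision.get_image(name): name is "scene" or "top" or "wrist"; returns (picture, depth): 400x640x3 uint8, blue, green, red; 400x640 float32, m along the optical axis (not along the pixel's ray), 0 where there is no reading.
- vision.camera_model(name): a dict with "K" (3x3 intrinsics, pixels), "xyz" and "attitude" of the camera in the world; the wrist camera has in their place "hand_eye" (4x4, takes a point from camera to tool coordinates, whose origin is the TCP and whose axes are the flange's). Camera axes: x right, y down, z forward; pixel columns grow to the right and rows downward; lengths in m; the calibration is good to about 2 mm. A picture is of the moment at which its call begins: read the wrist's pose just before it. camera_model takes no time and is no camera call.
- arm.sign_off(): hands the job in, once; it reports no verdict.
Trained networks look in the newest picture that a camera, given by its name, has taken for a name from the list of things; names that differ only in an ending like _2 or _b are one class to them, and where a whole thing is asked for, a point or a joint stands for the part that bears it (a point fixed in the world has none). Each returns a list of dicts, best first, with "score" (0 to 1); they miss things now and then, are a little off and sometimes report something else, mostly with a low value. They report only what shows in the picture. A call takes as long as a camera call.
- nets.cut_out(label, camera): "region" (400x640 bool, what is visible of it) and "uv" ([column, row] in pixels, amid what is visible of it).
The state is a dict: "clock": time; "joints": joint angles; "dq": joint speeds; "joint_efforts": joint torques, N m; "position": TCP position; "ee_rot": TCP orientation; "force": force on the tool from outside, world axes, zero at the start; "ft_torque": the same for the moment, N m; "width": opening from 0.0 (shut) to 1.0 (fully open).
Only numpy, scipy, OpenCV 4.12 (cv2) and the standard library are available. Lean on these libraries where they do the work, as an engineer would, in place of code of your own. Each camera call takes 0.05 s, during which the arm holds its last target.

TASK

The grey nozzle tip has ended up under the slotted valve stand, where a hand does not fit. Pick up the reacher by its grip, put its open jaws round the nozzle tip, squeeze the trigger and draw the tip out on the side the reacher lies, until it stands upright in the open, clear of the stand; then let go, so that the jaws spring open again. Touch the tip with the reacher only, and leave the brass cap beside it where it stands.

Things in the scene. Friction and masses are not known exactly. Their poses are not given: they have to be found in the camera images.
- reacher: Loose tool, 0.32 kg, on flat feet. Origin: underside, midway between grip posts; x along tube to jaws, z up. Orange handle post (rear) and red trigger post (front), 26 mm wide, up to z 85: outer faces at x -31 and +31 mm; grip both from above, closing along the tube, at z about 60. Foot plate 80 x 60 x 6 mm; tube top z 23; black head x 162-186, 56 wide, 30 high. Slides or is carried a few mm up.
- jaws (a point): Best place for the item between the open jaws, on the reacher at x 230, z 14 mm (axes as the reacher's). The two steel jaws with black pads, z 5 to 23 mm, are hinged at reacher x 184 (pins up to z 32), end at x 258 mm, stand open in a V: 56 mm between pads here, 95 mm overall at the tips. They close together, symmetrically.
- trigger (a joint): Travel (m) of the red post towards the handle: 0 untouched, jaws open; 0.018 fully in, jaws nearly shut, 44 mm over both posts. Spring 8 N to start, 12.5 N fully in: fingers holding with 4-7 N, or at 60 mm, carry the reacher with jaws open. Each mm turns each jaw 1.6 deg; a 26 mm item is met at about 0.012, pads parallel. 25-35 N holds it well; let go, the spring opens the jaws.
- nozzle: Dark grey plastic nozzle tip, loose, about 30 g, standing upright on the shelf under the stand, on the left or the right side of it. Straight round foot 26 mm in diameter up to 22 mm high, then a cone to 13 mm diameter at 40 mm. Origin: centre of its underside; z up.
- cap: Brass cap, loose, 60 g, the other small thing standing under the stand, about 130 mm beside the nozzle tip: 26 mm in diameter, 31 mm high. To be left alone. Origin: centre of its underside; z up.
- stand: Slotted stand, fixed, 160 (x) by 340 mm (y), 4 valve heads on its rear half, tops at 148 mm. Origin: centre of underside, at shelf level; front faces its -x, towards the reacher, front edge x -80. Under the 8 mm deck (bars with 22 mm slots) a gap 55 mm high, open all round but for 14 mm legs at x +-73, y +-163 mm. The small parts stand about 50 mm inside the front edge, near y +-65.

How it is judged:
By the outcome, as a careful person would: the job done as asked, in the order asked, and still so for the second after the job is handed in, with the robot touching nothing.
It also fails if it takes over 42 s, if anything falls off the work surface, if the arm or the gripper's body presses on something with over 40 N, if the wrist force passes 120 N, or if a joint passes its speed limit or range.

## Working session

There is one attempt and no reset: what is moved stays moved. The work goes in short steps, Python scripts to look and compute and a shell command to move; the robot and the scene stay as the last step left them, time stands still between calls to the robot, and variables do not carry over. Pictures are saved under pics/ and viewed, and the job is handed in when it is done.

```bash
ls; mkdir -p pics; python3 - <<'E'
from cell import sensors, vision, arm, nets
import cv2
print(sensors.observe())
for n in ("scene","top"):
    im,d=vision.get_image(n); cv2.imwrite(f"pics/{n}0.png",im); print(n,vision.camera_model(n))
print(vision.camera_model("wrist"))
print(arm.tip_reach)
E
```

```text
pics
{'clock': 0.0, 'joints': array([-1.21259801,  0.4352372 ,  0.02496773,  1.57409588, -0.01161868,
        1.13400677, -0.07507336]), 'dq': array([ 0.00041236,  0.00045868, -0.00159538, -0.00089739,  0.00054297,
       -0.00144412,  0.00108061]), 'joint_efforts': array([ 6.19374623e-04, -6.67830563e+01,  9.85500924e-01, -3.14464974e+01,
       -6.04389142e-02,  4.27285081e-02,  2.06032705e-04]), 'position': array([0.27772264, 0.55931292, 0.21663656]), 'ee_rot': array([-7.17448807e-01, -3.05832414e+00,  2.48751150e-03]), 'force': array([ 0.77118665, -0.34866213, -0.48068513]), 'ft_torque': array([ 0.03880269, -0.04166741, -0.0380223 ]), 'width': 0.9957530242126705}
scene {'K': array([[448.05323859,   0.        , 323.64316405],
       [  0.        , 448.05323859, 201.11997321],
       [  0.        ,   0.        ,   1.        ]]), 'xyz': array([1.12387779, 0.31588756, 0.61840008]), 'attitude': array([-1.30950163, -2.1682459 ,  0.96565227])}
top {'K': array([[434.40000108,   0.        , 317.20481754],
       [  0.        , 434.40000108, 201.2796899 ],
       [  0.        ,   0.        ,   1.        ]]), 'xyz': array([ 0.47090558, -0.00446689,  0.89752456]), 'attitude': array([-2.17442874,  2.17412688, -0.09286702])}
{'K': array([[347.51729582,   0.        , 316.77767652],
       [  0.        , 347.51729582, 200.62418363],
       [  0.        ,   0.        ,   1.        ]]), 'hand_eye': array([[-8.92173905e-04, -9.64281562e-01, -2.64877847e-01,
         6.98960219e-02],
       [ 9.99999200e-01, -6.22851961e-04, -1.10076601e-03,
        -1.48770922e-03],
       [ 8.96468677e-04, -2.64878617e-01,  9.64281346e-01,
        -1.68041725e-01],
       [ 0.00000000e+00,  0.00000000e+00,  0.00000000e+00,
         1.00000000e+00]])}
0.014
```

View pics/scene0.png

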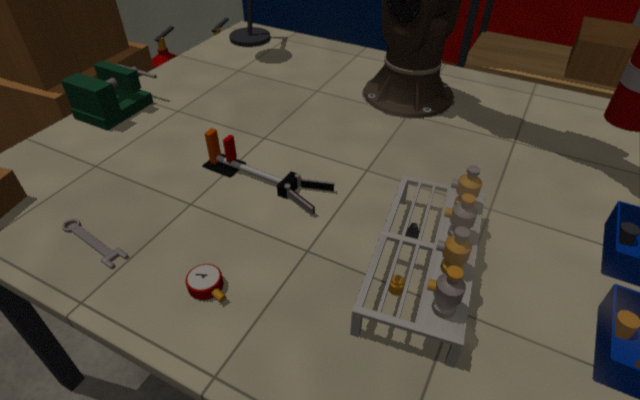

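View pics/top0.png

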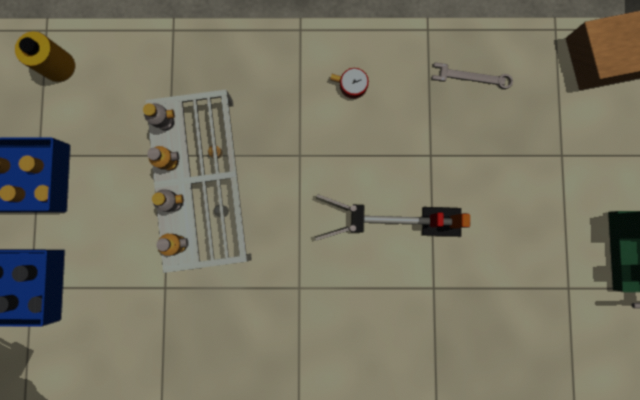

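The scene view shows the reacher with its posts near (215,150), its open jaws near (310,190), and the stand at (420,260) with the dark tip (413,231) and brass cap (397,284) under it. In the top view the posts are near (450,220), the jaws end at (315,218), the tip is at (221,211) and the cap at (214,152).

```bash
cat > h.py <<'E'
from cell import sensors, vision, arm, nets
import cv2, numpy as np
from scipy.spatial.transform import Rotation as R
def cam(n):
    m=vision.camera_model(n)
    if 'xyz' in m: return m['K'],R.from_rotvec(m['attitude']).as_matrix(),m['xyz']
    s=sensors.observe(); Rt=R.from_rotvec(s['ee_rot']).as_matrix(); H=m['hand_eye']
    return m['K'],Rt@H[:3,:3],s['position']+Rt@H[:3,3]
def ray(c,uv):
    K,A,o=c; return A@np.linalg.solve(K,[uv[0],uv[1],1.])
def atz(c,uv,z):
    r=ray(c,uv); return c[2]+r*(z-c[2][2])/r[2]
def atd(c,uv,d): return c[2]+ray(c,uv)*d
def proj(c,p):
    q=c[0]@(c[1].T@(np.asarray(p)-c[2])); return q[:2]/q[2]
def cloud(c,d,mask):
    v,u=np.nonzero(mask&(d>0)); z=d[v,u]
    return (c[1]@np.linalg.solve(c[0],np.stack([u,v,np.ones(len(u))])) *z).T+c[2]
E
python3 - <<'E'
from h import *
np.set_printoptions(precision=4,suppress=True)
for n in ("top","scene"):
    c=cam(n); im,d=vision.get_image(n)
    for l in ("nozzle","cap","reacher","stand"):
        r=nets.cut_out(l,n)
        for k in r[:2]:
            P=cloud(c,d,k['region'])
            print(n,l,round(k['score'],2),np.round(k['uv'],1),k['region'].sum(),"med",np.median(P,0),"min",np.percentile(P,1,axis=0),"max",np.percentile(P,99,axis=0))
        if l=="reacher": np.save(f"pics/re_{n}.npy",cloud(c,d,r[0]['region']))
print(sensors.observe()['clock'])
E
```

```text
top nozzle 0.64 [218.3 210.1] 110 med [0.5279 0.1931 0.0274] min [0.519  0.1792 0.0012] max [0.541  0.2119 0.0664]
top reacher 0.71 [424.8 218.9] 2298 med [ 0.5109 -0.2222  0.0234] min [ 0.4789 -0.2931  0.0007] max [ 0.5553 -0.007   0.0875]
top stand 0.78 [185.2 180.9] 10145 med [0.5849 0.2564 0.0642] min [ 0.4178  0.1401 -0.0001] max [0.759  0.3255 0.1498]
scene nozzle 0.61 [413.3 231.9] 144 med [0.536  0.1961 0.0303] min [0.525  0.1857 0.0179] max [0.5422 0.2055 0.0418]
scene cap 0.66 [400.2 288.8] 241 med [0.6599 0.2132 0.0218] min [0.6468 0.2019 0.0018] max [0.6656 0.2229 0.0327]
scene reacher 0.95 [251.7 173.7] 2358 med [ 0.5168 -0.1797  0.022 ] min [ 0.4773 -0.2896  0.0027] max [0.5609 0.0005 0.0852]
scene stand 0.87 [441.9 262.8] 11500 med [0.6373 0.2684 0.0637] min [ 0.4216  0.1448 -0.0001] max [0.7654 0.3324 0.1488]
0.6
```

```bash
python3 - <<'E'
from h import *
np.set_printoptions(precision=4,suppress=True)
for n in ("top","scene"):
    c=cam(n); im,d=vision.get_image(n)
    P=cloud(c,d,np.ones(d.shape,bool)); 
    Q=im[d>0]
    box=(P[:,0]>.4)&(P[:,0]<.62)&(P[:,1]>-.36)&(P[:,1]<.06)&(P[:,2]>.003)
    B=P[box]
    for nm,m in (("posts",B[:,2]>.079),("head/tube", (B[:,2]<.04)&(B[:,1]<.12))):
        S=B[m]; print(n,nm,len(S),S.mean(0),np.percentile(S,[1,99],axis=0))
    posts=B[B[:,2]>.079]
    lab=cv2.kmeans(posts[:,1:2].astype(np.float32),2,None,(3,50,1e-6),5,cv2.KMEANS_PP_CENTERS)[1].ravel()
    for k in (0,1): print(" post",posts[lab==k].mean(0),posts[lab==k].min(0),posts[lab==k].max(0),(lab==k).sum())
    for lo in np.arange(-.30,.05,.02):
        S=B[(B[:,1]>lo)&(B[:,1]<lo+.02)]
        if len(S): print("  y%.2f"%lo,len(S),"x",S[:,0].min(),S[:,0].max(),"xm",S[:,0].mean(),"zmax",S[:,2].max())
    np.save(f"pics/P_{n}.npy",P)
    # stand deck front edge
    D=P[(P[:,2]>.055)&(P[:,2]<.072)&(P[:,0]>.38)&(P[:,0]<.8)&(P[:,1]>.1)&(P[:,1]<.36)]
    rect=cv2.minAreaRect(D[:,:2].astype(np.float32)); print("deck",rect,cv2.boxPoints(rect),np.median(D[:,2]))
E
```

```text
top posts 217 [ 0.5082 -0.2569  0.085 ] [[ 0.4952 -0.2854  0.0792]
 [ 0.5212 -0.2253  0.0888]]
top head/tube 4019 [ 0.5086 -0.1622  0.0113] [[ 0.404  -0.3527  0.003 ]
 [ 0.6157  0.0499  0.034 ]]
 post [ 0.5075 -0.278   0.0849] [ 0.4952 -0.2856  0.0791] [ 0.5195 -0.2712  0.0885] 120
 post [ 0.5092 -0.2308  0.0851] [ 0.4969 -0.2378  0.079 ] [ 0.5215 -0.2249  0.0894] 97
  y-0.30 262 x 0.4000977340381257 0.619957731168856 xm 0.5076213924459299 zmax 0.08847226473176606
  y-0.28 529 x 0.4021069435876575 0.6199114973601498 xm 0.5096132754046016 zmax 0.08788430080545107
  y-0.26 265 x 0.40005425436783226 0.6196092606740093 xm 0.5056993499777749 zmax 0.025327924413243386
  y-0.24 497 x 0.40201886791356956 0.6179452544518538 xm 0.5084660455861492 zmax 0.08944877869569634
  y-0.22 225 x 0.40000915631589906 0.6178790273823525 xm 0.5019782657941614 zmax 0.02865363089021178
  y-0.20 179 x 0.4040551037615988 0.6158109623082584 xm 0.5138391394800117 zmax 0.02593628921099711
  y-0.18 147 x 0.40804438858022835 0.6135671488043568 xm 0.5099176027014592 zmax 0.026996690189218464
  y-0.16 174 x 0.40404063
[... 2944 characters left out ...]
63
  y-0.04 170 x 0.42711765487872133 0.5924999479613987 xm 0.5155429100220223 zmax 0.02622042032706684
  y-0.02 175 x 0.4267304856107279 0.6171587813234919 xm 0.5192036671789295 zmax 0.025150730858325754
  y0.00 40 x 0.4305900029524178 0.6094666045762344 xm 0.5110402551243236 zmax 0.024141328781241533
  y0.02 3 x 0.41925483326387725 0.5725162121774463 xm 0.4950741997023837 zmax 0.0031743548488587514
  y0.04 3 x 0.4053659499159519 0.4205259074003491 xm 0.4135455856345563 zmax 0.003631795668942228
deck ((0.5883699655532837, 0.23487311601638794), (0.3433188796043396, 0.1602693796157837), 7.688891410827637) [[0.4075 0.2913]
 [0.429  0.1325]
 [0.7692 0.1784]
 [0.7478 0.3373]] 0.06314502496478386
```

```bash
python3 - <<'E'
import cv2
im=cv2.imread("pics/top0.png"); cv2.imwrite("pics/topc.png",cv2.resize(im[80:280,140:480],None,fx=2.3,fy=2.3,interpolation=3))
im=cv2.imread("pics/scene0.png"); cv2.imwrite("pics/scenec.png",cv2.resize(im[110:360,190:500],None,fx=2.4,fy=2.4,interpolation=3))
E
```

```text
(no output)
```

View pics/topc.png

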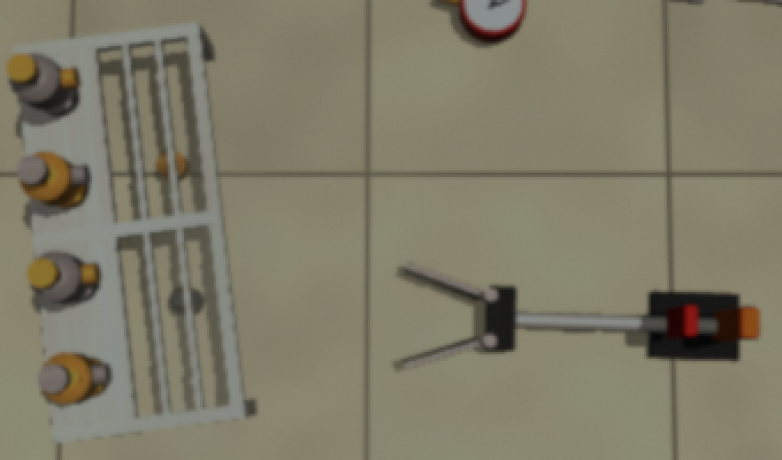

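View pics/scenec.png

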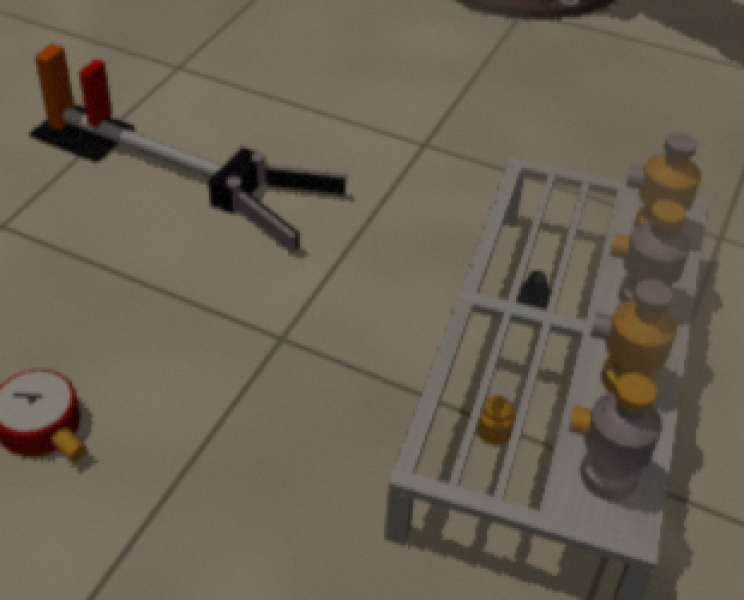

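```bash
cat >> h.py <<'E'
def deltas(xyz,heading):
    """shift (cm, tool axes) and wz (deg) from the present pose so TCP goes to xyz, tool y along heading deg, tool down"""
    s=sensors.observe(); A=R.from_rotvec(s['ee_rot']).as_matrix()
    h=np.radians(heading); y=np.array([np.cos(h),np.sin(h),0]); z=np.array([0,0,-1.]); B=np.stack([np.cross(y,z),y,z],1)
    out=[]
    for sg in (1,-1):
        C=B*np.array([sg,sg,1]); out.append(np.degrees(R.from_matrix(A.T@C).as_rotvec()))
    print("t cm",np.round(A.T@(np.asarray(xyz)-s['position'])*100,2),"w",np.round(out,2),"j7",s['joints'][6],"clock",s['clock'])
E
python3 - <<'E'
from h import *
np.set_printoptions(precision=4,suppress=True)
for n in ("top","scene"):
    P=np.load(f"pics/P_{n}.npy")
    B=P[(P[:,0]>.44)&(P[:,0]<.58)&(P[:,1]>-.36)&(P[:,1]<.06)]
    head=B[(B[:,2]>.0265)&(B[:,2]<.04)&(B[:,1]>-.11)]; print("head",head.mean(0),np.percentile(head,[2,98],axis=0))
    tube=B[(B[:,2]>.015)&(B[:,2]<.03)&(B[:,1]>-.19)&(B[:,1]<-.1)]; f=np.polyfit(tube[:,1],tube[:,0],1);print("tube",f,"heading",90-np.degrees(np.arctan(f[0])),np.polyval(f,-.2555))
    for lo,hi in((.44,.51),(.51,.58)):
      j=B[(B[:,2]>.012)&(B[:,2]<.03)&(B[:,1]>-.055)&(B[:,0]>lo)&(B[:,0]<hi)]; f=np.polyfit(j[:,1],j[:,0],1); print("jaw",np.degrees(np.arctan(f[0])),np.polyval(f,-.026),j[:,1].max(),len(j))
deltas([.51,-.2555,.2],90)
E
```

```text
head [ 0.5144 -0.0806  0.0311] [[ 0.4868 -0.0951  0.027 ]
 [ 0.5408 -0.0441  0.0347]]
tube [0.0324 0.5168] heading 88.1445664488829 0.5085713827713819
jaw -16.90273720724437 0.4831831154309706 0.0030209944041163905 135
jaw 20.277949257500367 0.5493673427496214 0.0010514251789194313 142
head [ 0.5168 -0.0804  0.0302] [[ 0.4892 -0.0933  0.027 ]
 [ 0.5422 -0.0677  0.0334]]
tube [0.0282 0.5198] heading 88.38232545339996 0.5126022834951689
jaw -17.066374217188958 0.4857970806129456 0.004527023997501156 195
jaw 19.549304322955734 0.5516927854906553 0.0018090441810518776 184
t cm [-57.04 -62.7    1.74] w [[  0.     0.   -26.41]
 [  0.    -0.   153.59]] j7 -0.07509654528246029 clock 0.7
```

```bash
python3 -m handwheel '[{"tx":-3,"ty":-3,"tz":0,"wz":-1},{"tx":-6,"ty":-6.5,"wz":-3},{"tx":-9,"ty":-10,"wz":-5},{"tx":-12,"ty":-13,"wz":-7},{"tx":-15,"ty":-16.5,"wz":-9},{"tx":-18,"ty":-20,"wz":-11},{"tx":-21,"ty":-23,"wz":-13},{"tx":-24,"ty":-26.5,"wz":-15},{"tx":-27,"ty":-30,"wz":-17},{"tx":-30,"ty":-33,"wz":-19},{"tx":-33,"ty":-36.5,"wz":-21},{"tx":-36,"ty":-39.5,"wz":-23}]' ; python3 -c "
from h import *
deltas([.51,-.2555,.2],88.2)"
```

```text
t cm [-57.04 -62.7    1.74] w [[  0.     0.   -24.61]
 [  0.    -0.   155.39]] j7 -0.07509654528246029 clock 0.7invalid input
```

```bash
python3 -m handwheel '[{"tx":-3,"ty":-3,"tz":0,"wx":0,"wy":0,"wz":-1,"claw":1}]'; python3 -m handwheel --help | head -30
```

```text
clock: 0.78
position: [0.2866, 0.5265, 0.2168]
ee_rot: [-0.678, -3.064, -0.005]
force: [-0.9, 0.1, 0.7]
width: 1.0invalid input: not JSON, or not a number
```

All seven keys are required in every row.

```bash
python3 -m handwheel '[{"tx":-3,"ty":-3.5,"tz":0,"wx":0,"wy":0,"wz":-2,"claw":1},{"tx":-6,"ty":-6.5,"tz":0,"wx":0,"wy":0,"wz":-4,"claw":1},{"tx":-9,"ty":-10,"tz":0,"wx":0,"wy":0,"wz":-6,"claw":1},{"tx":-12,"ty":-13,"tz":0,"wx":0,"wy":0,"wz":-8,"claw":1},{"tx":-15,"ty":-16.5,"tz":0,"wx":0,"wy":0,"wz":-10,"claw":1},{"tx":-18,"ty":-20,"tz":0,"wx":0,"wy":0,"wz":-12,"claw":1},{"tx":-21,"ty":-23,"tz":0,"wx":0,"wy":0,"wz":-14,"claw":1},{"tx":-24,"ty":-26.5,"tz":0,"wx":0,"wy":0,"wz":-16,"claw":1},{"tx":-27,"ty":-30,"tz":0,"wx":0,"wy":0,"wz":-18,"claw":1},{"tx":-30,"ty":-33,"tz":0,"wx":0,"wy":0,"wz":-20,"claw":1},{"tx":-33,"ty":-36.5,"tz":0,"wx":0,"wy":0,"wz":-22,"claw":1},{"tx":-36,"ty":-39.5,"tz":0,"wx":0,"wy":0,"wz":-23,"claw":1}]' ; python3 -c "
from h import *
deltas([.51,-.2555,.2],88.2)"
```

```text
clock: 1.78
position: [0.4363, 0.0399, 0.2179]
ee_rot: [0.063, 3.14, 0.001]
force: [1.1, -0.5, -0.0]
width: 0.999
t cm [ -8.54 -29.23   1.78] w [[ 3.0000e-02  5.0000e-02 -4.8000e-01]
 [ 9.0000e-02 -5.0000e-02  1.7952e+02]] j7 1.364657570768004 clock 1.7833
```

```bash
python3 -m handwheel '[{"tx":-1,"ty":-3.2,"tz":0.2,"wx":0,"wy":0,"wz":-0.5,"claw":1},{"tx":-2,"ty":-6.5,"tz":0.4,"wx":0,"wy":0,"wz":-0.5,"claw":1},{"tx":-3,"ty":-10,"tz":0.6,"wx":0,"wy":0,"wz":-0.5,"claw":1},{"tx":-4,"ty":-13,"tz":0.8,"wx":0,"wy":0,"wz":-0.5,"claw":1},{"tx":-5,"ty":-16.5,"tz":1,"wx":0,"wy":0,"wz":-0.5,"claw":1},{"tx":-6,"ty":-20,"tz":1.2,"wx":0,"wy":0,"wz":-0.5,"claw":1},{"tx":-7,"ty":-23,"tz":1.5,"wx":0,"wy":0,"wz":-0.5,"claw":1},{"tx":-8,"ty":-26.5,"tz":1.7,"wx":0,"wy":0,"wz":-0.5,"claw":1},{"tx":-8.5,"ty":-29.2,"tz":1.8,"wx":0,"wy":0,"wz":-0.5,"claw":1},{"tx":-8.5,"ty":-29.2,"tz":1.8,"wx":0,"wy":0,"wz":-0.5,"claw":1},{"tx":-8.5,"ty":-29.2,"tz":1.8,"wx":0,"wy":0,"wz":-0.5,"claw":1}]' ; python3 - <<'E'
from h import *
np.set_printoptions(precision=4,suppress=True)
c=cam("wrist"); im,d=vision.get_image("wrist"); cv2.imwrite("pics/w1.png",im)
P=cloud(c,d,np.ones(d.shape,bool)); np.save("pics/P_wrist.npy",P)
B=P[(P[:,0]>.46)&(P[:,0]<.56)&(P[:,1]>-.33)&(P[:,1]<.06)]
posts=B[(B[:,2]>.079)&(B[:,2]<.095)]; print(len(posts))
lab=cv2.kmeans(posts[:,1:2].astype(np.float32),2,None,(3,50,1e-6),5,cv2.KMEANS_PP_CENTERS)[1].ravel()
for k in (0,1): print(" post",posts[lab==k].mean(0),np.percentile(posts[lab==k],[1,99],axis=0))
tube=B[(B[:,2]>.015)&(B[:,2]<.03)&(B[:,1]>-.19)&(B[:,1]<-.1)&(abs(B[:,0]-.51)<.02)]; f=np.polyfit(tube[:,1],tube[:,0],1);print("tube",f,len(tube))
head=B[(B[:,2]>.0265)&(B[:,2]<.04)&(B[:,1]>-.11)]; print("head",head.mean(0),np.percentile(head,[2,98],axis=0))
deltas([.51,-.2555,.055],88.2)
E
```

```text
clock: 2.7
position: [0.5084, -0.2551, 0.1992]
ee_rot: [-0.058, -3.141, 0.001]
force: [0.1, 1.3, -0.5]
width: 0.997
1004
 post [ 0.5075 -0.2814  0.0852] [[ 0.4957 -0.2895  0.0801]
 [ 0.5208 -0.2738  0.0871]]
 post [ 0.5092 -0.234   0.085 ] [[ 0.4972 -0.2397  0.0814]
 [ 0.5227 -0.2277  0.087 ]]
tube [0.0297 0.5164] 1223
head [ 0.5139 -0.0851  0.0306] [[ 0.4877 -0.0973  0.0275]
 [ 0.5409 -0.071   0.0333]]
t cm [-0.15 -0.22 14.42] w [[  0.02  -0.02  -0.17]
 [ -0.04  -0.04 179.83]] j7 2.084503834034601 clock 2.75
```

View pics/w1.png

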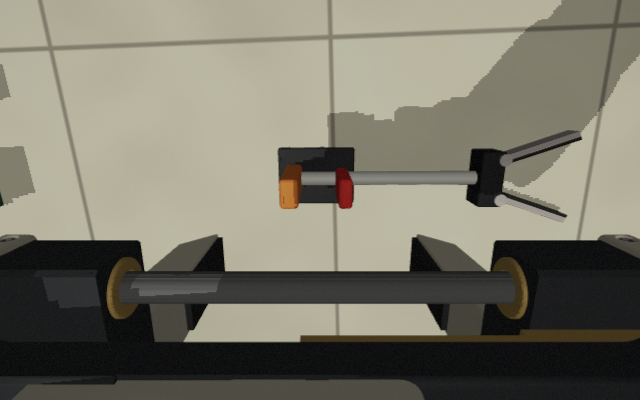

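The wrist view shows the handle post at (290,187), the trigger post at (345,188) and the head at (487,178). The reacher lies inside the opening, so I'll lower and hold it lightly.

```bash
python3 -m handwheel '[{"tx":0,"ty":-0.2,"tz":2.5,"wx":0,"wy":0,"wz":0,"claw":1},{"tx":0,"ty":-0.2,"tz":5,"wx":0,"wy":0,"wz":0,"claw":1},{"tx":0,"ty":-0.2,"tz":7.5,"wx":0,"wy":0,"wz":0,"claw":1},{"tx":0,"ty":-0.2,"tz":10,"wx":0,"wy":0,"wz":0,"claw":1},{"tx":0,"ty":-0.2,"tz":12.5,"wx":0,"wy":0,"wz":0,"claw":1},{"tx":0,"ty":-0.2,"tz":14.4,"wx":0,"wy":0,"wz":0,"claw":1},{"tx":0,"ty":-0.2,"tz":14.4,"wx":0,"wy":0,"wz":0,"claw":1}]' 6
python3 -m handwheel '[{"tx":0,"ty":0,"tz":0,"wx":0,"wy":0,"wz":0,"claw":0.62},{"tx":0,"ty":0,"tz":0,"wx":0,"wy":0,"wz":0,"claw":0.62},{"tx":0,"ty":0,"tz":0,"wx":0,"wy":0,"wz":0,"claw":0.62},{"tx":0,"ty":0,"tz":0,"wx":0,"wy":0,"wz":0,"claw":0.62},{"tx":0,"ty":0,"tz":0,"wx":0,"wy":0,"wz":0,"claw":0.62},{"tx":0,"ty":0,"tz":0,"wx":0,"wy":0,"wz":0,"claw":0.62},{"tx":0,"ty":0,"tz":0,"wx":0,"wy":0,"wz":0,"claw":0.62},{"tx":0,"ty":0,"tz":0,"wx":0,"wy":0,"wz":0,"claw":0.62}]' 6
python3 - <<'E'
from h import *
im,d=vision.get_image("scene"); cv2.imwrite("pics/s2.png",cv2.resize(im[50:350,150:550],None,fx=2,fy=2))
E
```

```text
clock: 3.33
position: [0.5069, -0.252, 0.0522]
ee_rot: [-0.048, -3.136, -0.005]
force: [0.0, 1.2, 0.8]
width: 1.0
clock: 4.0
position: [0.5095, -0.2557, 0.0565]
ee_rot: [0.052, 3.139, -0.001]
force: [-0.8, -0.1, 7.2]
width: 0.669
```

View pics/s2.png

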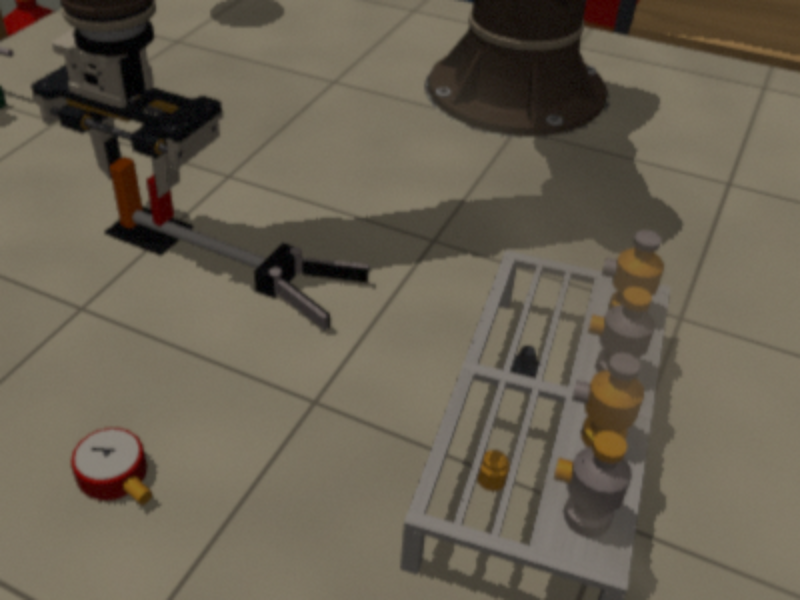

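```bash
python3 - <<'E'
from h import *
s=sensors.observe();print(s['force'],s['position'],s['width'])
E
python3 -m handwheel '[{"tx":0,"ty":0,"tz":-0.2,"wx":0,"wy":0,"wz":0,"claw":0.62},{"tx":0,"ty":0,"tz":-0.4,"wx":0,"wy":0,"wz":0,"claw":0.62},{"tx":0,"ty":0,"tz":-0.4,"wx":0,"wy":0,"wz":0,"claw":0.62},{"tx":0,"ty":0,"tz":-0.4,"wx":0,"wy":0,"wz":0,"claw":0.62}]' 6
python3 - <<'E'
from h import *
np.set_printoptions(precision=4,suppress=True)
s=sensors.observe();print(s['force'],s['position'],s['width'])
for n in ("top","scene"):
    c=cam(n); im,d=vision.get_image(n); P=cloud(c,d,np.ones(d.shape,bool))
    B=P[(P[:,0]>.44)&(P[:,0]<.60)&(P[:,1]>-.11)&(P[:,1]<.06)]
    head=B[(B[:,2]>.028)&(B[:,2]<.045)]; print("head",head.mean(0),np.percentile(head,[2,98],axis=0))
    r=nets.cut_out("nozzle",n)
    m=r[0]['region']; ys,xs=np.nonzero(m); print(r[0]['score'],xs.mean(),ys.mean(),xs.min(),xs.max(),ys.min(),ys.max())
    N=cloud(c,d,m);N=N[(N[:,2]>.004)&(N[:,2]<.045)];print("noz",N.mean(0),N.min(0),N.max(0)); t=N[N[:,2]>.036]; print(len(t), t.mean(0) if len(t) else '')
    for q in ([.529,.195,0],[.529,.195,.04]): print(proj(c,q))
deltas([.522,-.038,.058],88.2)
E
```

```text
[-0.44783819  0.20854884  7.01447732] [ 0.50947927 -0.2557605   0.05646885] 0.6702769592009107
clock: 4.38
position: [0.5086, -0.2552, 0.0593]
ee_rot: [-0.052, -3.141, -0.0]
force: [-0.6, -0.0, -3.5]
width: 0.669
[-0.5669 -0.0248 -3.464 ] [ 0.5086 -0.2552  0.0593] 0.6693478594861451
head [ 0.5127 -0.0745  0.0331] [[ 0.4768 -0.0928  0.0282]
 [ 0.5489 -0.0074  0.0378]]
0.47 368.08458961474037 218.3458961474037 316 454 196 239
noz [ 0.5145 -0.1045  0.0273] [ 0.4729 -0.2819  0.0046] [0.5593 0.001  0.0435]
51 [ 0.5133 -0.1292  0.0379]
[222.4295 211.7989]
[217.9683 210.4931]
head [ 0.517  -0.0795  0.0325] [[ 0.4886 -0.0938  0.0286]
 [ 0.5419 -0.0661  0.036 ]]
0.58 412.4 230.73333333333332 406 418 223 238
noz [0.5353 0.1958 0.0303] [0.5223 0.1841 0.0178] [0.5428 0.2062 0.0418]
46 [0.5317 0.1957 0.0391]
[410.8782 239.7405]
[413.8324 224.718 ]
t cm [-0.61 21.76  0.13] w [[  0.01  -0.02  -0.11]
 [ -0.03  -0.01 179.89]] j7 2.172791372714019 clock 4.5833
```

```bash
python3 -m handwheel '[{"tx":-0.1,"ty":0.5,"tz":0,"wx":0,"wy":0,"wz":0,"claw":0.62},{"tx":-0.2,"ty":1.5,"tz":0,"wx":0,"wy":0,"wz":0,"claw":0.62},{"tx":-0.3,"ty":3,"tz":0,"wx":0,"wy":0,"wz":0,"claw":0.62},{"tx":-0.4,"ty":4.5,"tz":0,"wx":0,"wy":0,"wz":0,"claw":0.62},{"tx":-0.5,"ty":6,"tz":0,"wx":0,"wy":0,"wz":0,"claw":0.62},{"tx":-0.5,"ty":7.5,"tz":0,"wx":0,"wy":0,"wz":0,"claw":0.62},{"tx":-0.5,"ty":9,"tz":0,"wx":0,"wy":0,"wz":0,"claw":0.62},{"tx":-0.5,"ty":10.5,"tz":0,"wx":0,"wy":0,"wz":0,"claw":0.62},{"tx":-0.5,"ty":11.5,"tz":0,"wx":0,"wy":0,"wz":0,"claw":0.62},{"tx":-0.5,"ty":12,"tz":0,"wx":0,"wy":0,"wz":0,"claw":0.62},{"tx":-0.5,"ty":12,"tz":0,"wx":0,"wy":0,"wz":0,"claw":0.62},{"tx":-0.5,"ty":12,"tz":0,"wx":0,"wy":0,"wz":0,"claw":0.62}]' 6
cat > look.py <<'E'
from h import *
import sys
np.set_printoptions(precision=4,suppress=True)
s=sensors.observe();print(s['force'],s['position'],s['width'])
k=sys.argv[1]; o=[]
for n,(r0,r1,c0,c1) in (("top",(120,280,150,350)),("scene",(140,300,290,490))):
    c=cam(n); im,d=vision.get_image(n); o.append(cv2.resize(im[r0:r1,c0:c1],None,fx=2.9*1.3,fy=2.9*1.3,interpolation=3)[:590,:760])
    P=cloud(c,d,np.ones(d.shape,bool)); y=s['position'][1]+.174
    B=P[(abs(P[:,0]-s['position'][0]-.005)<.05)&(abs(P[:,1]-y)<.03)&(P[:,2]>.03)&(P[:,2]<.05)]
    print(n,"head",B.mean(0) if len(B) else 0, np.percentile(B,[2,98],axis=0) if len(B) else 0)
    cv2.imwrite(f"pics/{k}_{n}.png",o[-1])
E
python3 look.py a
```

```text
clock: 5.58
position: [0.5178, -0.1358, 0.0595]
ee_rot: [0.052, 3.141, -0.001]
force: [0.7, -0.9, -3.8]
width: 0.673
[ 0.6636 -0.8685 -3.8069] [ 0.5178 -0.1358  0.0595] 0.6730553638458997
top head [0.5229 0.0383 0.0329] [[0.4966 0.0268 0.0302]
 [0.5486 0.0508 0.0364]]
scene head [0.5238 0.0385 0.0322] [[0.4982 0.0259 0.0302]
 [0.5498 0.0516 0.0347]]
```

View pics/a_top.png

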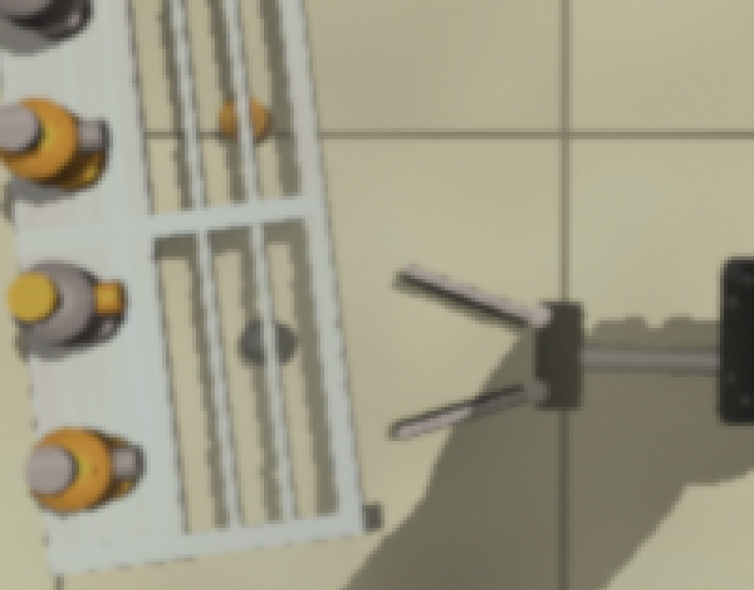

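View pics/a_scene.png

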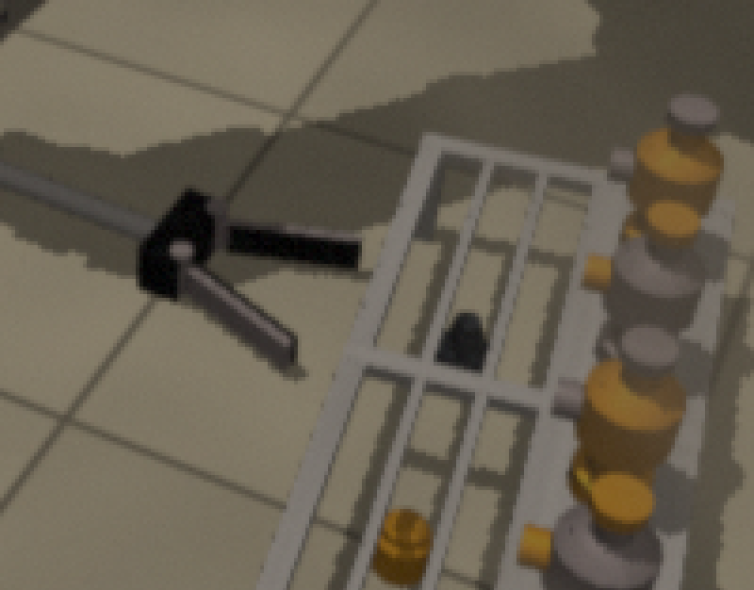

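The tip at (268,343) in the top view lies about 3 mm to the +x side of the jaw axis (row ≈350), and the jaws are level and open. I'll correct that and go in.

```bash
python3 -m handwheel '[{"tx":-0.2,"ty":0.5,"tz":0,"wx":0,"wy":0,"wz":0,"claw":0.62},{"tx":-0.3,"ty":1.5,"tz":0,"wx":0,"wy":0,"wz":0,"claw":0.62},{"tx":-0.3,"ty":2.7,"tz":0,"wx":0,"wy":0,"wz":0,"claw":0.62},{"tx":-0.3,"ty":4,"tz":0,"wx":0,"wy":0,"wz":0,"claw":0.62},{"tx":-0.3,"ty":5.3,"tz":0,"wx":0,"wy":0,"wz":0,"claw":0.62},{"tx":-0.3,"ty":6.6,"tz":0,"wx":0,"wy":0,"wz":0,"claw":0.62},{"tx":-0.3,"ty":7.8,"tz":0,"wx":0,"wy":0,"wz":0,"claw":0.62},{"tx":-0.3,"ty":8.8,"tz":0,"wx":0,"wy":0,"wz":0,"claw":0.62},{"tx":-0.3,"ty":9.5,"tz":0,"wx":0,"wy":0,"wz":0,"claw":0.62},{"tx":-0.3,"ty":9.8,"tz":0,"wx":0,"wy":0,"wz":0,"claw":0.62},{"tx":-0.3,"ty":9.8,"tz":0,"wx":0,"wy":0,"wz":0,"claw":0.62},{"tx":-0.3,"ty":9.8,"tz":0,"wx":0,"wy":0,"wz":0,"claw":0.62}]' 6
python3 look.py b
```

```text
clock: 6.68
position: [0.524, -0.0382, 0.0595]
ee_rot: [0.053, 3.141, -0.001]
force: [1.3, -0.5, -2.5]
width: 0.667
[ 1.3077 -0.5216 -2.5458] [ 0.524  -0.0382  0.0595] 0.6671699679239875
top head [0.5299 0.1352 0.0327] [[0.5026 0.1229 0.0302]
 [0.5565 0.1469 0.0365]]
scene head [0.533  0.1325 0.0317] [[0.5032 0.1234 0.0302]
 [0.5571 0.1434 0.0345]]
```

View pics/b_top.png

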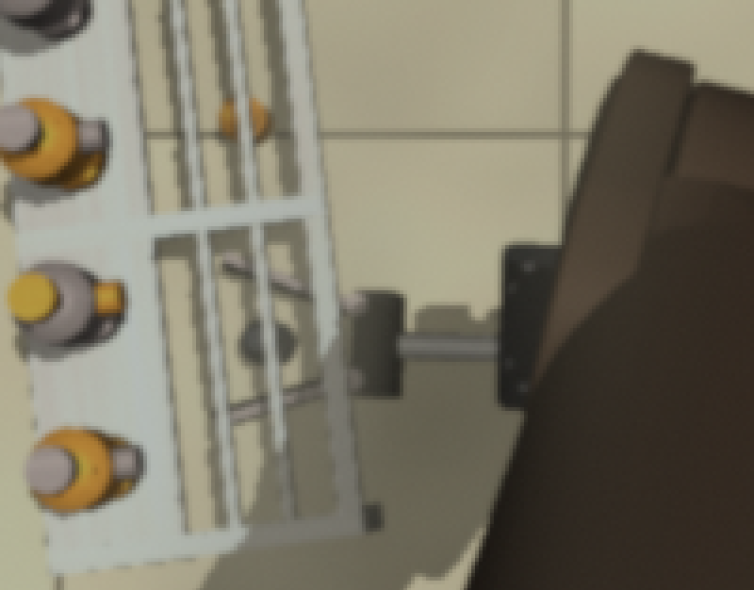

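View pics/b_scene.png

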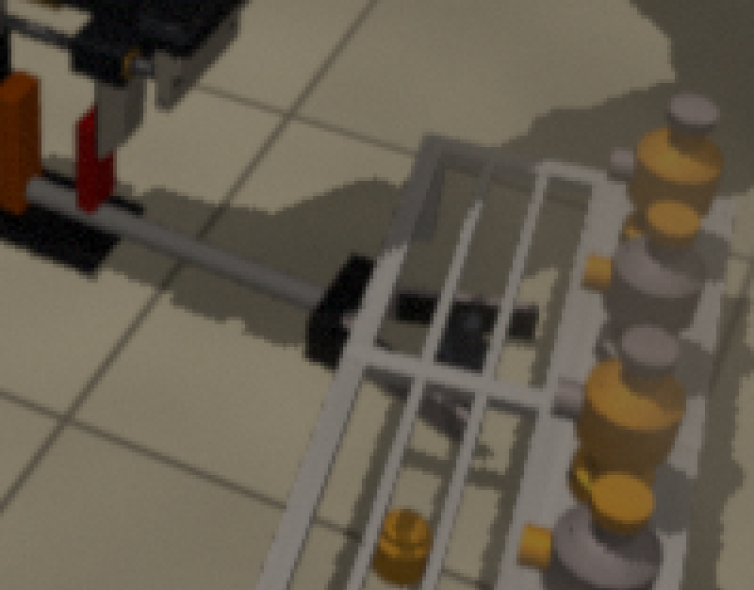

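Both jaws straddle the tip: its centre is at (268,343) in the top view, midway between jaw tips at (228,262) and (235,412). I'll set the feet down and squeeze.

```bash
python3 -m handwheel '[{"tx":0,"ty":0,"tz":0.15,"wx":0,"wy":0,"wz":0,"claw":0.62},{"tx":0,"ty":0,"tz":0.25,"wx":0,"wy":0,"wz":0,"claw":0.62},{"tx":0,"ty":0,"tz":0.25,"wx":0,"wy":0,"wz":0,"claw":0.62},{"tx":0,"ty":0,"tz":0.25,"wx":0,"wy":0,"wz":0,"claw":0.62}]' 6
python3 -m handwheel '[{"tx":0,"ty":0,"tz":0,"wx":0,"wy":0,"wz":0,"claw":0.65},{"tx":0,"ty":0,"tz":0,"wx":0,"wy":0,"wz":0,"claw":0.63},{"tx":0,"ty":0,"tz":0,"wx":0,"wy":0,"wz":0,"claw":0.61},{"tx":0,"ty":0,"tz":0,"wx":0,"wy":0,"wz":0,"claw":0.59},{"tx":0,"ty":0,"tz":0,"wx":0,"wy":0,"wz":0,"claw":0.57},{"tx":0,"ty":0,"tz":0,"wx":0,"wy":0,"wz":0,"claw":0.55},{"tx":0,"ty":0,"tz":0,"wx":0,"wy":0,"wz":0,"claw":0.53},{"tx":0,"ty":0,"tz":0,"wx":0,"wy":0,"wz":0,"claw":0.5},{"tx":0,"ty":0,"tz":0,"wx":0,"wy":0,"wz":0,"claw":0.45},{"tx":0,"ty":0,"tz":0,"wx":0,"wy":0,"wz":0,"claw":0.4},{"tx":0,"ty":0,"tz":0,"wx":0,"wy":0,"wz":0,"claw":0.4},{"tx":0,"ty":0,"tz":0,"wx":0,"wy":0,"wz":0,"claw":0.4}]' 30
python3 look.py c
```

```text
clock: 7.12
position: [0.5241, -0.0382, 0.057]
ee_rot: [0.053, 3.141, -0.0]
force: [1.0, -1.4, -2.3]
width: 0.672
clock: 8.12
position: [0.5241, -0.0379, 0.057]
ee_rot: [0.053, 3.141, -0.0]
force: [0.8, -3.3, 1.2]
width: 0.522
[ 0.787  -3.2561  1.1572] [ 0.5241 -0.0379  0.057 ] 0.5216859828734534
top head [0.5325 0.1408 0.0316] [[0.5026 0.1309 0.0301]
 [0.5548 0.1512 0.0344]]
scene head [0.5293 0.1407 0.0312] [[0.5047 0.1318 0.0301]
 [0.5554 0.1579 0.0329]]
```

View pics/c_top.png

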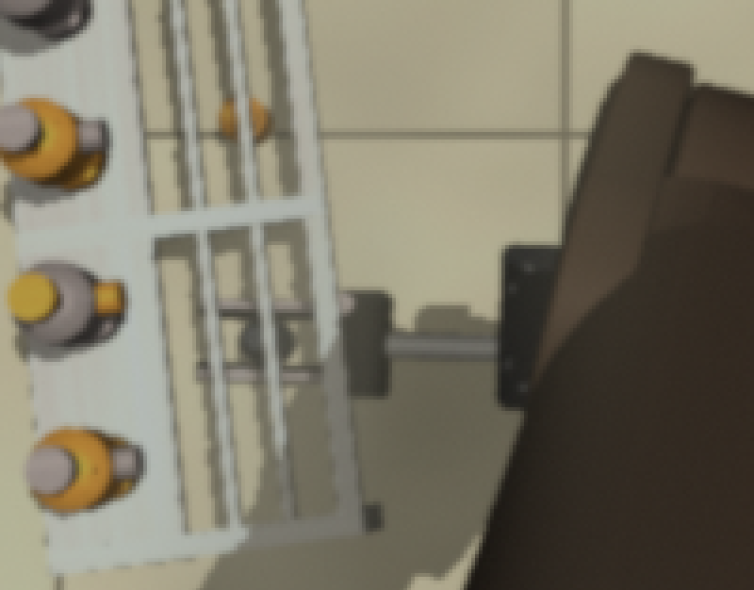

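View pics/c_scene.png

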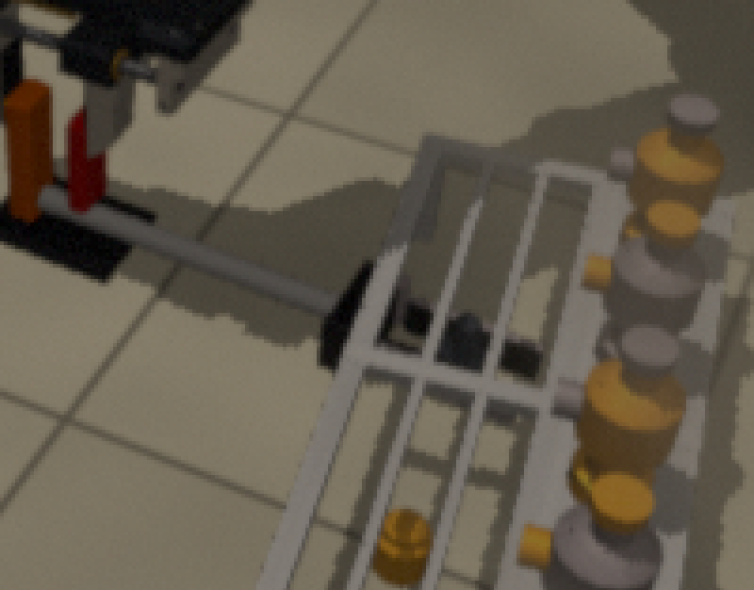

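The jaws have closed parallel on the tip (267,340 in the top view; width 0.522, about 48 mm). Drawing straight back 15 cm.

```bash
python3 -m handwheel '[{"tx":0,"ty":-0.3,"tz":0,"wx":0,"wy":0,"wz":0,"claw":0.4},{"tx":0,"ty":-0.8,"tz":0,"wx":0,"wy":0,"wz":0,"claw":0.4},{"tx":0,"ty":-1.4,"tz":0,"wx":0,"wy":0,"wz":0,"claw":0.4},{"tx":0,"ty":-2,"tz":0,"wx":0,"wy":0,"wz":0,"claw":0.4},{"tx":0,"ty":-2.7,"tz":0,"wx":0,"wy":0,"wz":0,"claw":0.4},{"tx":0,"ty":-3.4,"tz":0,"wx":0,"wy":0,"wz":0,"claw":0.4},{"tx":0,"ty":-4.1,"tz":0,"wx":0,"wy":0,"wz":0,"claw":0.4},{"tx":0,"ty":-4.8,"tz":0,"wx":0,"wy":0,"wz":0,"claw":0.4},{"tx":0,"ty":-5.4,"tz":0,"wx":0,"wy":0,"wz":0,"claw":0.4},{"tx":0,"ty":-5.8,"tz":0,"wx":0,"wy":0,"wz":0,"claw":0.4},{"tx":0,"ty":-6,"tz":0,"wx":0,"wy":0,"wz":0,"claw":0.4},{"tx":0,"ty":-6,"tz":0,"wx":0,"wy":0,"wz":0,"claw":0.4}]' 30
python3 look.py d
```

```text
clock: 9.22
position: [0.522, -0.0987, 0.057]
ee_rot: [0.054, 3.141, -0.001]
force: [-1.0, -1.6, 1.5]
width: 0.526
[-0.9685 -1.6147  1.4965] [ 0.522  -0.0987  0.057 ] 0.5263442501871175
top head [0.5263 0.0828 0.0318] [[0.5006 0.0708 0.0301]
 [0.5546 0.0949 0.0346]]
scene head [0.5289 0.0837 0.0311] [[0.5024 0.0715 0.03  ]
 [0.5542 0.0958 0.0338]]
```

View pics/d_top.png

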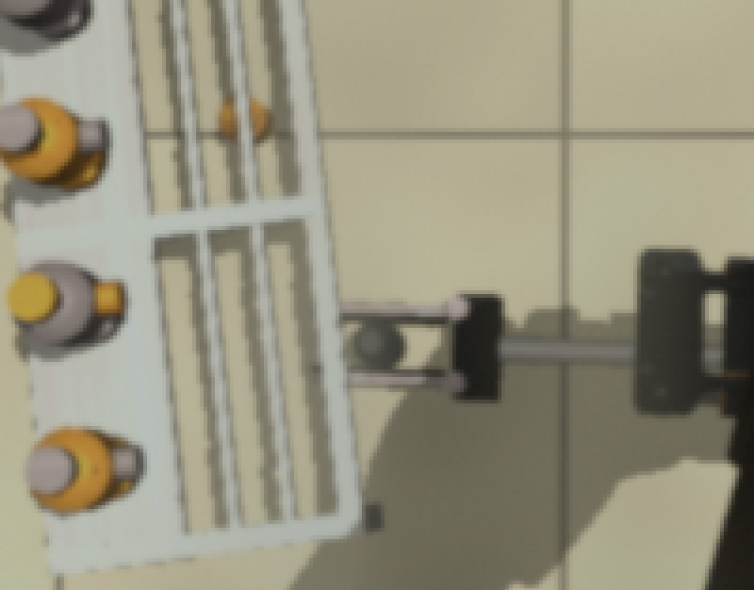

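View pics/d_scene.png

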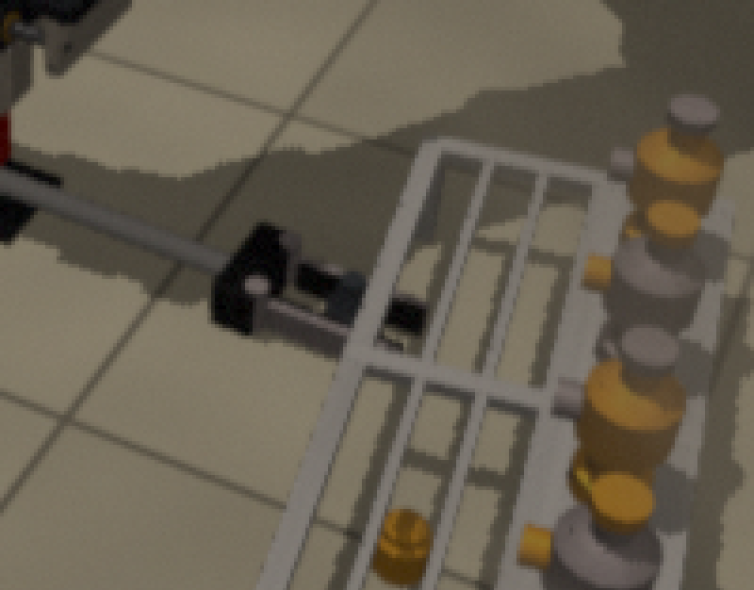

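The tip (382,344 in the top view) comes along upright in the jaws and the cap hasn't moved. Another 9 cm back.

```bash
python3 -m handwheel '[{"tx":0,"ty":-0.3,"tz":0,"wx":0,"wy":0,"wz":0,"claw":0.4},{"tx":0,"ty":-0.9,"tz":0,"wx":0,"wy":0,"wz":0,"claw":0.4},{"tx":0,"ty":-1.8,"tz":0,"wx":0,"wy":0,"wz":0,"claw":0.4},{"tx":0,"ty":-2.8,"tz":0,"wx":0,"wy":0,"wz":0,"claw":0.4},{"tx":0,"ty":-3.9,"tz":0,"wx":0,"wy":0,"wz":0,"claw":0.4},{"tx":0,"ty":-5,"tz":0,"wx":0,"wy":0,"wz":0,"claw":0.4},{"tx":0,"ty":-6.1,"tz":0,"wx":0,"wy":0,"wz":0,"claw":0.4},{"tx":0,"ty":-7.2,"tz":0,"wx":0,"wy":0,"wz":0,"claw":0.4},{"tx":0,"ty":-8.1,"tz":0,"wx":0,"wy":0,"wz":0,"claw":0.4},{"tx":0,"ty":-8.7,"tz":0,"wx":0,"wy":0,"wz":0,"claw":0.4},{"tx":0,"ty":-9,"tz":0,"wx":0,"wy":0,"wz":0,"claw":0.4},{"tx":0,"ty":-9,"tz":0,"wx":0,"wy":0,"wz":0,"claw":0.4}]' 30
python3 look.py e
```

```text
clock: 10.32
position: [0.519, -0.1892, 0.057]
ee_rot: [0.054, 3.141, -0.002]
force: [-0.2, -3.9, 2.0]
width: 0.525
[-0.1951 -3.8921  2.0168] [ 0.519  -0.1892  0.057 ] 0.5249777559554578
top head [ 0.5234 -0.0079  0.0318] [[ 0.4986 -0.019   0.0301]
 [ 0.5506  0.0049  0.035 ]]
scene head [ 0.5254 -0.0067  0.0312] [[ 0.4994 -0.0192  0.03  ]
 [ 0.5514  0.0055  0.0333]]
```

View pics/e_top.png

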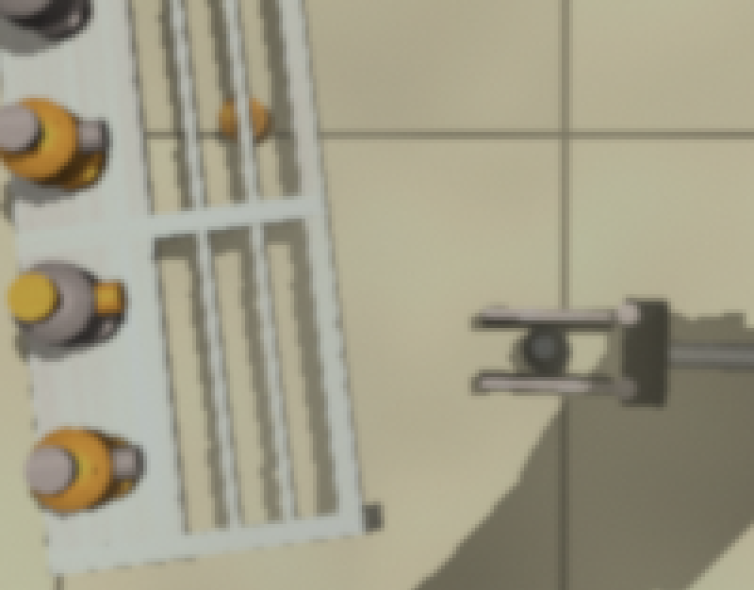

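View pics/e_scene.png

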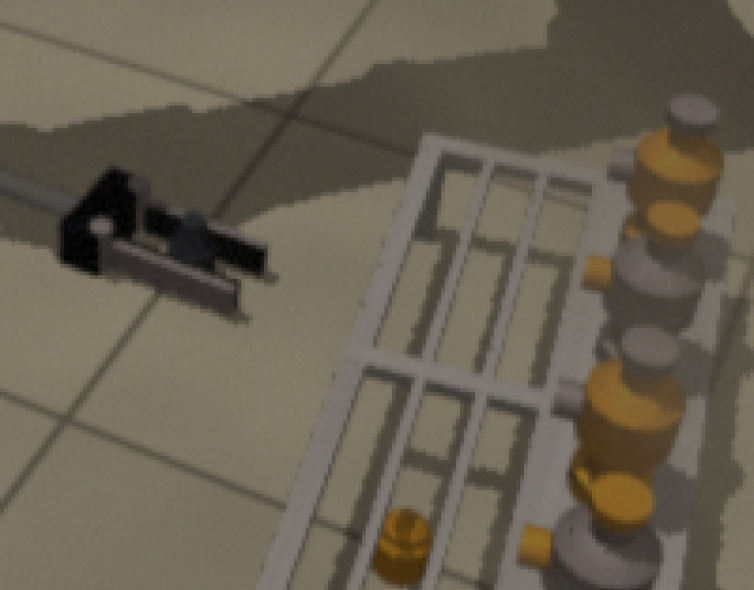

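The tip stands upright at (545,350) in the top view, about 100 mm in front of the stand. Releasing slowly.

```bash
python3 -m handwheel '[{"tx":0,"ty":0,"tz":0,"wx":0,"wy":0,"wz":0,"claw":0.53},{"tx":0,"ty":0,"tz":0,"wx":0,"wy":0,"wz":0,"claw":0.55},{"tx":0,"ty":0,"tz":0,"wx":0,"wy":0,"wz":0,"claw":0.57},{"tx":0,"ty":0,"tz":0,"wx":0,"wy":0,"wz":0,"claw":0.59},{"tx":0,"ty":0,"tz":0,"wx":0,"wy":0,"wz":0,"claw":0.61},{"tx":0,"ty":0,"tz":0,"wx":0,"wy":0,"wz":0,"claw":0.63},{"tx":0,"ty":0,"tz":0,"wx":0,"wy":0,"wz":0,"claw":0.65},{"tx":0,"ty":0,"tz":0,"wx":0,"wy":0,"wz":0,"claw":0.68},{"tx":0,"ty":0,"tz":0,"wx":0,"wy":0,"wz":0,"claw":0.75},{"tx":0,"ty":0,"tz":0,"wx":0,"wy":0,"wz":0,"claw":0.85},{"tx":0,"ty":0,"tz":0,"wx":0,"wy":0,"wz":0,"claw":1},{"tx":0,"ty":0,"tz":0,"wx":0,"wy":0,"wz":0,"claw":1}]' 30
python3 look.py f
```

```text
clock: 11.42
position: [0.5191, -0.1879, 0.0571]
ee_rot: [0.053, 3.141, -0.0]
force: [0.7, 1.1, 0.8]
width: 0.917
[0.7178 1.0694 0.7916] [ 0.5191 -0.1879  0.0571] 0.9172387635235908
top head [ 0.5242 -0.0127  0.0319] [[ 0.4967 -0.025   0.0301]
 [ 0.5506 -0.001   0.0352]]
scene head [ 0.5273 -0.0115  0.0313] [[ 0.5001 -0.0245  0.03  ]
 [ 0.5509  0.0007  0.0337]]
```

View pics/f_top.png

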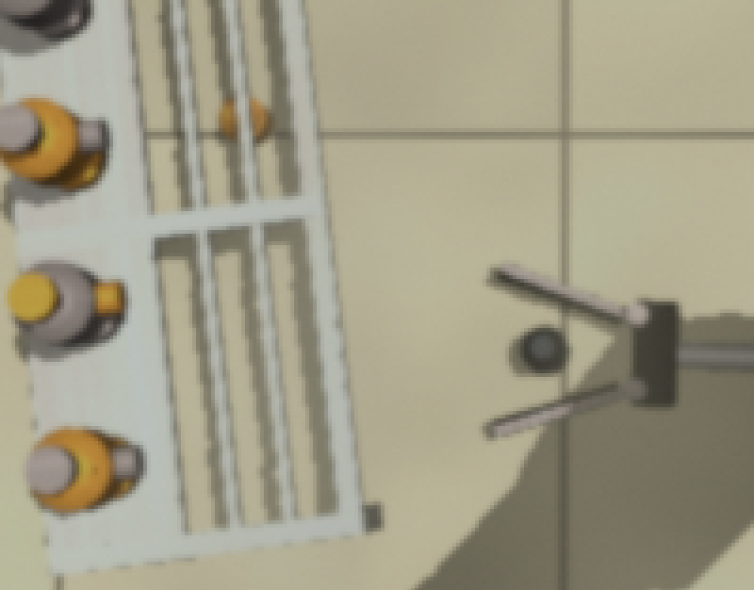

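View pics/f_scene.png

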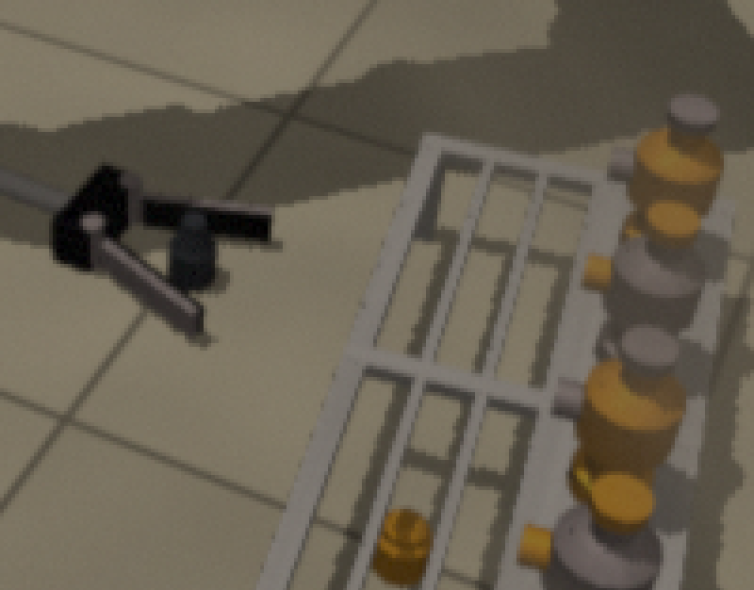

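The jaws are open and the tip stands free and upright. Lifting the gripper straight off.

```bash
python3 -m handwheel '[{"tx":0,"ty":0.1,"tz":0,"wx":0,"wy":0,"wz":0,"claw":1},{"tx":0,"ty":0.1,"tz":-1,"wx":0,"wy":0,"wz":0,"claw":1},{"tx":0,"ty":0.1,"tz":-3,"wx":0,"wy":0,"wz":0,"claw":1},{"tx":0,"ty":0.1,"tz":-5,"wx":0,"wy":0,"wz":0,"claw":1},{"tx":0,"ty":0.1,"tz":-7,"wx":0,"wy":0,"wz":0,"claw":1},{"tx":0,"ty":0.1,"tz":-9,"wx":0,"wy":0,"wz":0,"claw":1},{"tx":0,"ty":0.1,"tz":-11,"wx":0,"wy":0,"wz":0,"claw":1},{"tx":0,"ty":0.1,"tz":-13,"wx":0,"wy":0,"wz":0,"claw":1},{"tx":0,"ty":0.1,"tz":-14,"wx":0,"wy":0,"wz":0,"claw":1},{"tx":0,"ty":0.1,"tz":-14,"wx":0,"wy":0,"wz":0,"claw":1},{"tx":0,"ty":0.1,"tz":-14,"wx":0,"wy":0,"wz":0,"claw":1}]'
python3 - <<'E'
from h import *
im,d=vision.get_image("scene"); cv2.imwrite("pics/g.png",im); print(sensors.observe()['force'])
for n in("scene","top"):
    c=cam(n); vision.get_image(n); _,d=vision.get_image(n)
    for l in("nozzle","cap"):
        r=nets.cut_out(l,n)
        if r:
            P=cloud(c,d,r[0]['region']); print(n,l,r[0]['score'],np.median(P,0).round(4),P[:,2].max().round(4))
E
```

```text
clock: 12.43
position: [0.5191, -0.1865, 0.197]
ee_rot: [0.052, 3.14, 0.0]
force: [-0.5, 1.1, -0.9]
width: 1.003
[-0.0714535   0.57457879 -0.66635722]
scene nozzle 0.6 [0.5334 0.0486 0.0226] 0.0419
scene cap 0.79 [0.6603 0.2119 0.0215] 0.033
top nozzle 0.67 [0.5255 0.0444 0.0289] 0.0444
```

View pics/g.png

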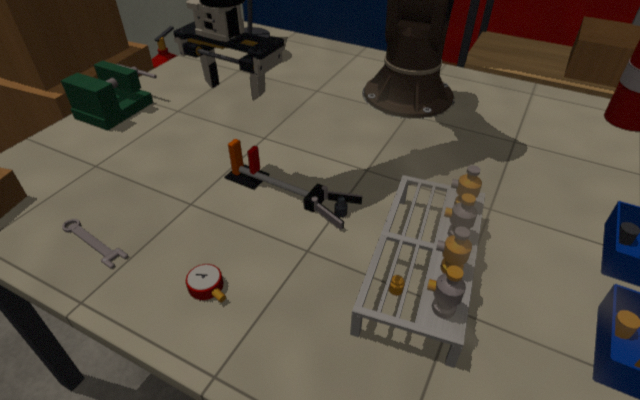

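The final view shows the tip upright at (341,207) between the open jaws and the cap unmoved at (397,285). The gripper is clear above the reacher.

```bash
python3 -c "
from cell import arm
print(arm.sign_off())"
```

```text
the job is handed in; nothing more can be done
None
```

The nozzle tip is out from under the stand and standing upright in the open, and the job is handed in at about 12.7 s of the 42 s allowed. I carried the reacher a few mm up with a 6 N hold and put its open jaws round the tip. I then squeezed at 30 N, drew the tip straight back 15 cm on the reacher's side, let go slowly and lifted the gripper clear.

**Last checks:**
- **Tip:** it stands at about (0.53, 0.046), its top reading 42–44 mm high, roughly 100 mm in front of the stand. Only the reacher touched it.
- **Reacher:** its jaws sprang open around the tip without touching it. The gripper hangs about 10 cm above its posts, with wrist force close to zero.
- **Brass cap:** its position reads within about 1.5 mm of the first measurement, which is within camera noise.

**Disagreements:** the two fixed cameras differ by about 3 mm in x. The network missed the cap in the top view throughout, so that figure comes from the scene camera alone. It also once took the reacher for the tip in the top view, and I dropped that reading.

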